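# Tension the blade of a small frame saw

### The arm

A 6-joint arm with a two-finger parallel gripper is mounted at the origin on the work surface. World frame = base frame: x ahead of the robot, y to its left, z up, the work surface at z = 0. Lengths are in mm, angles in rad, forces in N, time in s.
With the tool pointing down it reaches from about 400 to 925 mm from the base axis. Payload 12.5 kg.
Tool frame: the origin (TCP) lies at the very end of the fingers, on their centre line; the grasp point (between the pads) lies 19 mm behind it; z points along the fingers, y is the direction in which the jaws open and shut (so a half turn about z gives the same grasp; the last joint's range is limited). The gripper opens to 95 mm and grips with 3 to 60 N. Pads are 20 mm wide; open, the fingers measure 119 mm over their backs; the gripper's body (75 mm by 180 mm) begins 59 mm behind the grasp point.
Start: joints at [1.205, 0.491, 1.559, -0, 1.092, -0.106], TCP at [160.537, 604.049, 214.661] pointing down, gripper open.
Joint ranges: [-3.1, 3.1], [-0.84, 2.19], [0.05, 2.79], [-1.13, 4.28], [0.06, 2.93], [-2.69, 2.69]. Speed limits (rad/s): [2.22, 2.22, 2.79, 3.14, 3.14, 3.14].

### API

Orientations are given as [roll, pitch, yaw] about the fixed x, y, z axes, in that order (R = Rz(yaw) Ry(pitch) Rx(roll)).
In Python, from cell import env, read_camera, get_calibration gives the robot as it stands.
- The arm moves only by the tool arm_command, never from a script. Its argument "targets" is a list of rows, each a list of 3 entries, a list of its own where there are three numbers: the turn, a rotation vector about the tool's x, y, z in rad, then the shift along the tool's x, y, z in m, then the closure in counts, from 0 (fully open) to 255 (shut). In form: [[[rx, ry, rz], [tx, ty, tz], fingers], ...]. A call has 1 to 8 rows; each row is the pose to reach, as a shift and turn from the pose commanded when the call began, along the tool's axes at that moment; what a row does not reach only later rows make up. A row lasts 1/10 s, in which the tool goes at most 50 mm and 8.59 degrees, less where a joint would pass 70% of its speed; a pose out of reach is approached as far as the arm can. A call with a gripper value outside its range is refused whole. The fingers move at their own pace and stop on an object; the grip force is fixed at half the most. Time passes only in rows, so rows that repeat a pose let the fingers close. It gives the time, the measured TCP pose, the force and the opening at its end, in the units of the state.
- env.state(): the state, without advancing time (a new reading comes with each control period).
- read_camera(name): name is "side" or "top"; returns (picture, depth): 384x512x3 uint8, blue, green, red; 384x512 float32, mm along the optical axis (not along the pixel's ray), 0 where there is no reading.
- get_calibration(name): a dict with "vfov" (degrees; the focal length in pixels is half the picture's height over the tangent of half this angle, whatever the lens; pixels are square), "cx", "cy" (the principal point, pixels), "world_from_camera" (4x4, takes a point from camera to world coordinates). Camera axes: x right, y down, z forward; pixel columns grow to the right and rows downward; lengths in mm; the calibration is good to about 2 mm. A picture is of the moment at which its call begins. get_calibration takes no time and is no camera call.
- env.job_done(): hands the job in, once; it reports no verdict.
The state is a dict: "t": time; "joints": joint angles; "qvel": joint speeds; "tau": joint torques, N m; "eef_pos": TCP position; "tcp_rot": TCP orientation; "ft_force": force on the tool from outside, world axes, zero at the start; "moment": the same for the moment, N m; "opening": opening from 0.0 (shut) to 1.0 (fully open).
Only numpy, scipy, OpenCV 4.12 (cv2) and the standard library are available. Lean on these libraries where they do the work, as an engineer would, in place of code of your own. Each camera call takes 0.05 s, during which the arm holds its last target.

### The job

The saw on the sloping cradle has a new blade that still hangs slack. Wind its tension wheel clockwise (seen looking down onto the wheel) past the stiff but even slack until you feel it tighten and it has become properly firm, about 0.6 newton metres, but do not force it further; then let go and leave the other things on the cabinet where they are.

Things in the scene. Friction and masses are not known exactly. Their poses are not given: they have to be found in the camera images.
- saw: Fixed pale-wood cradle, 210 x 220 mm on the cabinet top, with a C-shaped steel frame saw (blade 150 mm) on a board leaning 35 degrees from vertical, upper end to the cradle's -x side, roughly towards the robot. Origin: on the cabinet top; z up. It spans 70 mm to the -x side, 140 to +x, 65 to -y, 155 to +y and never moves.
- sleeve: Fixed steel sleeve, 54 mm in diameter, 22 mm high, under the wheel on the saw's upper arm; origin at its lower end, z up along the axle. Inside, unseen, a dog under the wheel's hub meets a tension spring after some turning. Where it meets differs each time and shows nowhere: it must be felt.
- wheel: Dark steel tension wheel, 96 mm over its lobed rim, which is 10 mm thick, with a raised grip bar across it, 60 long and 14 mm wide, free to hold from 10 to 47 mm above the origin. Origin: on the axle at the rim's underside. z: up the axle, leaning 35 degrees from vertical to the cradle's -x side; x: along the bar; y: across it. With the gripper 75 mm or more open the fingers can turn back round the bar.
- abacus: Rosewood abacus, 190 x 98 x 18 mm, lying loose to the left; origin at the centre of its underside. Not to be moved.
- trinket_box: Black lacquer box with a lid and a small brass knob, 126 x 96 x 83 mm, loose, to the right; origin at the centre of its underside. Not to be moved.
- tankard: Pewter tankard with a handle, 84 mm in diameter and 120 mm high, loose, standing far right; origin at the centre of its underside. Not to be moved.
- wheel_grip (a point): Middle of the wheel's grip bar, on the axle, 31 mm above the wheel's origin; axes as the wheel's. Clockwise seen looking down the axle on to the wheel (a negative turn about z) tightens. The wheel does not shift along its axle and stays where it is left. The total turn needed is 1.8 to 4.9 rad, not known beforehand, so it takes regrasps.
- wheel_hub (a point): The hub's lower end, on the axle, 28 mm below the wheel's origin. The hand feels an even 0.36 N m of friction while slack; 1 to 4 rad from the start the spring is met and adds 0.28 N m per radian. Right is 0.22 more than slack (0.58 in all); under 0.12 more is too loose, over 0.33 too tight, 0.45 spoils the blade. Held still or eased back, the friction can act the other way.

How it is judged (in metres and radians):
On the way, in this order (a step that is already met when the one before it is completed fails the run):
1. the slack is taken up: the dog under the wheel's hub presses on the spring with more than 2 N (contact force between wheel and sleeve above 2 N), for 0.1 s.
2. the blade is tensioned: the dog presses with 10 to 29 N (contact force between wheel and sleeve between 10 and 29 N), for 0.4 s.
At the end, for the whole second after the job is handed in: The wheel is at rest and the dog under its hub presses on the spring with 10 to 29 N (a turning moment of about 0.48 to 0.69 N m was needed last), and abacus, trinket box and tankard are within 20 mm of where they stood (all of step 2 and angular speed of wheel below 0.1 rad/s and distance of each of abacus, trinket_box, tankard from where it was at the start of the episode below 0.02 m); the robot touches nothing.
It fails at once if the blade is overstrained: the dog presses with more than 40 N (contact force between wheel and sleeve above 40 N).
It fails at once if a bystander is moved by more than 30 mm (distance of any of abacus, trinket_box, tankard from where it was at the start of the episode above 0.03 m).
It also fails if it takes over 70 s, if anything falls off the work surface, if the arm or the gripper's body presses on something with over 40 N, if the wrist force passes 120 N, or if a joint passes its speed limit or range.

## Working session

There is one attempt and no reset: what is moved stays moved. The work goes in short steps, Python scripts to look and compute and a tool call to move; the robot and the scene stay as the last step left them, time stands still between calls to the robot, and variables do not carry over. Pictures are saved under pics/ and viewed, and the job is handed in when it is done.

Besides the shell and the picture viewer there is one more tool, called as name(argument=value, ...) on one line, values as JSON. arm_command: Moves the arm, as the interface text tells. Its arguments: {"type":"object","properties":{"targets":{"type":"array"}},"required":["targets"]}

```bash
ls; mkdir -p pics; python3 - <<'E'
from cell import env, read_camera, get_calibration
import cv2, numpy as np
s=env.state(); print(s)
for n in("side","top"):
    p,d=read_camera(n); cv2.imwrite(f"pics/{n}0.png",p); np.savez(f"pics/{n}0.npz",p=p,d=d)
    c=get_calibration(n); print(n,c)
E
```

```text
pics
{'t': 0.0, 'joints': array([ 1.20539603e+00,  4.91538754e-01,  1.55945798e+00, -3.26407836e-06,
        1.09170253e+00, -1.05586622e-01]), 'qvel': array([-0.00141329, -0.0002512 ,  0.00076664,  0.00175986,  0.00082913,
       -0.00111554]), 'tau': array([-5.18670695e-04, -6.12634349e+01, -2.58181858e+01,  6.91882940e-02,
        4.80949378e-02, -6.72636133e-05]), 'eef_pos': array([160.44390726, 603.79719162, 214.07173847]), 'tcp_rot': array([-3.14049190e+00, -1.13748062e-04,  2.88178042e+00]), 'ft_force': array([ 0.29736908, -0.01024656,  0.53723953]), 'moment': array([ 0.02207615,  0.02566412, -0.02315258]), 'opening': 1.000219479078229}
side {'vfov': 47.472066389507994, 'cx': 253.24119095662098, 'cy': 189.29877717006949, 'world_from_camera': array([[ 7.00183261e-01, -4.28281940e-01,  5.71242489e-01,
        -2.54667437e+02],
       [-7.13958729e-01, -4.17192737e-01,  5.62328332e-01,
        -7.99467940e+02],
       [-2.51685201e-03, -8.01576447e-01, -5.97887001e-01,
         1.01349551e+03],
       [ 0.00000000e+00,  0.00000000e+00,  0.00000000e+00,
         1.00000000e+00]])}
top {'vfov': 48.402080619836624, 'cx': 257.53418031230797, 'cy': 197.7738212694117, 'world_from_camera': array([[ 2.77768676e-03, -9.92085382e-01,  1.25534373e-01,
         4.09784074e+02],
       [-9.99626685e-01,  6.57408695e-04,  2.73140756e-02,
         3.01791185e+00],
       [-2.71804225e-02, -1.25563379e-01, -9.91713196e-01,
         1.23147577e+03],
       [ 0.00000000e+00,  0.00000000e+00,  0.00000000e+00,
         1.00000000e+00]])}
```

View pics/side0.png

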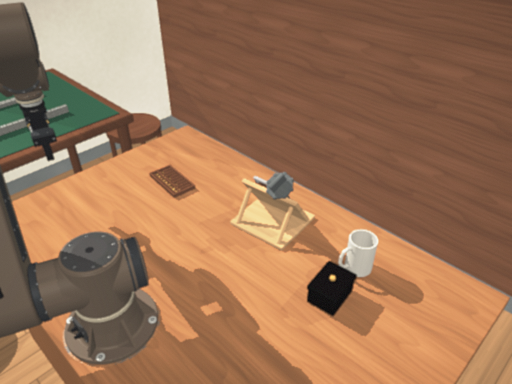

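View pics/top0.png

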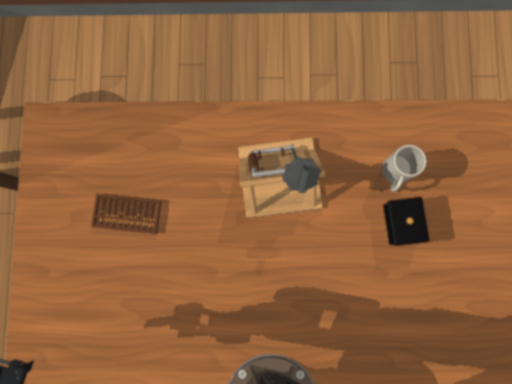

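```bash
cat > h.py <<'E'
import numpy as np, cv2
from cell import env, read_camera, get_calibration
def cloud(n,d):
    c=get_calibration(n); f=d.shape[0]/2/np.tan(np.radians(c["vfov"]/2))
    v,u=np.mgrid[:d.shape[0],:d.shape[1]]
    P=np.stack([(u-c["cx"])/f*d,(v-c["cy"])/f*d,d],-1)
    M=c["world_from_camera"]; return P@M[:3,:3].T+M[:3,3]
def proj(n,X):
    c=get_calibration(n); f=192/np.tan(np.radians(c["vfov"]/2)); M=np.linalg.inv(c["world_from_camera"])
    q=np.atleast_2d(X)@M[:3,:3].T+M[:3,3]
    return np.c_[q[:,0]/q[:,2]*f+c["cx"],q[:,1]/q[:,2]*f+c["cy"]]
E
python3 - <<'E'
from h import *
a=np.load("pics/top0.npz");b=np.load("pics/side0.npz")
cv2.imwrite("pics/tz.png",cv2.resize(a["p"][130:225,225:335],None,fx=6,fy=6,interpolation=cv2.INTER_CUBIC))
cv2.imwrite("pics/sz.png",cv2.resize(b["p"][160:255,220:325],None,fx=6,fy=6,interpolation=cv2.INTER_CUBIC))
C=cloud("top",a["d"]);
for uv in[(303,175),(295,180),(310,180),(303,165),(303,185),(260,205),(320,205),(130,212),(410,220),(405,160),(250,215),(320,206),(240,148),(313,140)]:
    print(uv,C[uv[1],uv[0]].round(0))
E
```

```text
(303, 175) [589. -76. 241.]
(295, 180) [585. -60. 197.]
(310, 180) [586. -97. 190.]
(303, 165) [617. -78. 221.]
(303, 185) [567. -77. 227.]
(260, 205) [543.  29.  11.]
(320, 205) [ 543. -142.   16.]
(130, 212) [523. 404.  16.]
(410, 220) [ 495. -372.   83.]
(405, 160) [ 675. -391.    6.]
(250, 215) [514.  58.  18.]
(320, 206) [ 540. -142.   15.]
(240, 148) [710.  88.  14.]
(313, 140) [ 737. -126.   -0.]
```

View pics/tz.png

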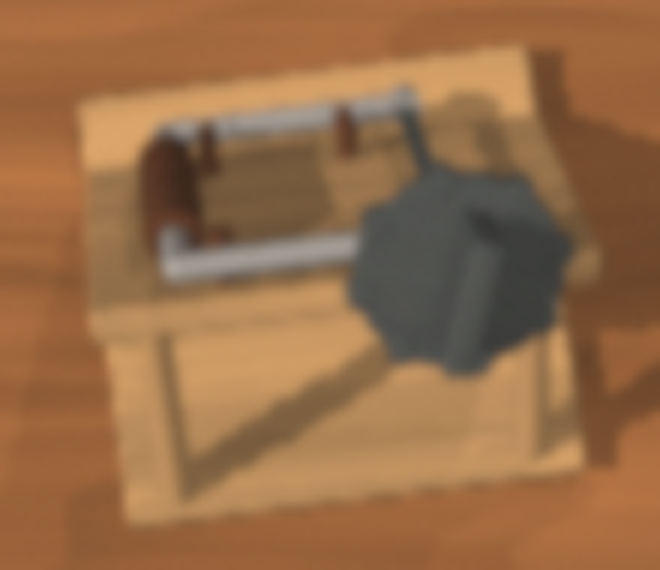

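View pics/sz.png

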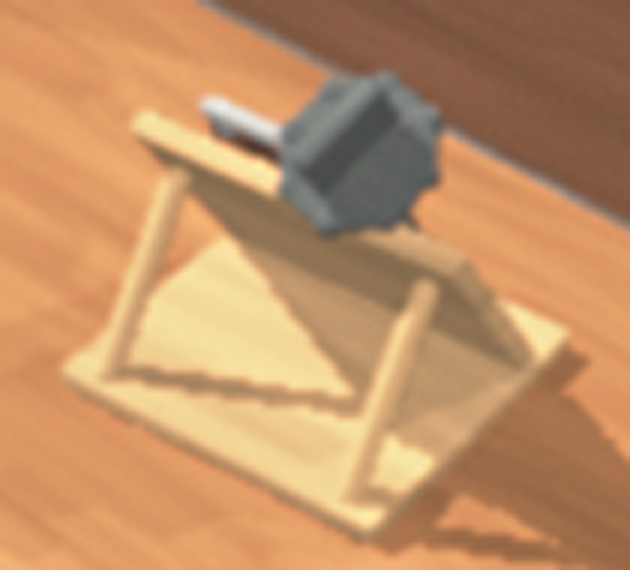

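```bash
cat > fit.py <<'E'
from h import *
# usage: returns wheel cloud from both cams
def wheelpts(n,p,d,ctr=np.array([595,-78,205])):
    C=cloud(n,d); hsv=cv2.cvtColor(p,cv2.COLOR_BGR2HSV)
    m=(np.linalg.norm(C-ctr,axis=-1)<75)&(hsv[...,1]<70)&(d>0)&(hsv[...,2]<150)
    return C[m]
E
python3 - <<'E'
from fit import *
from scipy.optimize import least_squares
P=[]
for n in("top","side"):
    a=np.load(f"pics/{n}0.npz"); W=wheelpts(n,a["p"],a["d"]); print(n,len(W),W.mean(0).round(1)); P.append(W)
    rng=np.random.default_rng(0); best=None
    for _ in range(3000):
        i=rng.choice(len(W),3,False); nn=np.cross(W[i[1]]-W[i[0]],W[i[2]]-W[i[0]]); L=np.linalg.norm(nn)
        if L<100: continue
        nn/=L; nn*=np.sign(nn[2])
        if nn[2]<.7: continue
        r=abs((W-W[i[0]])@nn)<2
        if best is None or r.sum()>best.sum(): best=r
    Q=W[best]; c=Q.mean(0); nn=np.linalg.svd(Q-c)[2][2]; nn*=np.sign(nn[2]); h=(W-c)@nn
    print(best.sum(),nn.round(3),"tilt",np.degrees(np.arccos(nn[2])),"az",np.degrees(np.arctan2(nn[1],-nn[0])),c)
    print("h hist",np.histogram(h,np.arange(-40,50,5)))
    B=W[h>31]; print("bar",len(B),B.mean(0).round(1))
# cradle base
a=np.load("pics/top0.npz"); C=cloud("top",a["d"]); hsv=cv2.cvtColor(a["p"],cv2.COLOR_BGR2HSV)
m=(abs(C[...,2]-14)<5)&(abs(C[...,0]-600)<160)&(abs(C[...,1]+30)<180)
X=C[m][:,:2]; 
num,lab,st,_=cv2.connectedComponentsWithStats(m.astype(np.uint8)); print(st[st[:,4]>200])
k=1+np.argmax(st[1:,4])
r=cv2.minAreaRect(X.astype(np.float32)); print(r, cv2.boxPoints(r))
E
```

```text
top 938 [597.2 -73.  207.1]
510 [-0.576 -0.069  0.814] tilt 35.4860231999107 az -6.808854987583193 [600.67245449 -74.08683574 202.08226403]
h hist (array([ 13,   0,   0,   0,   0,   0,   8, 370, 326,  18,  16,  13,  14,
        15,  50,  89,   3]), array([-40, -35, -30, -25, -20, -15, -10,  -5,   0,   5,  10,  15,  20,
        25,  30,  35,  40,  45]))
bar 136 [577.8 -78.  229.9]
side 542 [591.6 -82.4 203.8]
201 [-0.574 -0.039  0.818] tilt 35.113344754406185 az -3.9054289453955215 [597.44099474 -80.93340943 198.52097572]
h hist (array([  0,   0,   0,   0,   0,   0,  26, 181, 171,  18,  11,  16,  15,
        16,  34,  48,   5]), array([-40, -35, -30, -25, -20, -15, -10,  -5,   0,   5,  10,  15,  20,
        25,  30,  35,  40,  45]))
bar 84 [575.3 -79.7 227.1]
[[     0      0    512    384 194273]
 [   238    137     76     22    564]
 [   243    182     80     36   1710]]
((622.8394165039062, -26.893524169921875), (216.96949768066406, 219.97962951660156), 7.218159198760986) [[ 501.39447   68.59375]
 [ 529.03436 -149.64252]
 [ 744.28436 -122.3808 ]
 [ 716.6445    95.85547]]
```

```bash
python3 - <<'E'
from fit import *
psi=np.radians(6.9); t=np.radians(35)
n_=np.array([-np.sin(t)*np.cos(psi),-np.sin(t)*np.sin(psi),np.cos(t)])
ey=np.array([-np.sin(psi),np.cos(psi),0]); ex=np.cross(ey,n_)  # ex: downslope away from robot
print(n_,ex,ey)
for n in("top","side"):
    a=np.load(f"pics/{n}0.npz"); W=wheelpts(n,a["p"],a["d"])
    L=W@np.c_[ex,ey,n_]; h0=np.median(L[:,2][abs(L[:,2]-np.median(L[:,2]))<6])
    R=L[abs(L[:,2]-h0)<4]; 
    (c,r)=cv2.minEnclosingCircle(R[:,:2].astype(np.float32))
    B=L[(L[:,2]>h0+32)&(L[:,2]<h0+44)]
    rc=cv2.minAreaRect(B[:,:2].astype(np.float32))
    print(n,"h0",h0.round(1),"circle",np.round(c,1),round(r,1),"bar rect",rc, "medh",np.median(B[:,2])-h0)
    bb=B[:,:2]-B[:,:2].mean(0); v=np.linalg.svd(bb)[2][0]; print("dir",np.degrees(np.arctan2(v[1],v[0])), "rim median",np.median(R,0))
    for hc in [(c[0],c[1],h0+21),(rc[0][0],rc[0][1],h0+21)]:
        print(" grip pt",(np.c_[ex,ey,n_]@np.array(hc)).round(1))
E
```

```text
[-0.56942222 -0.06890766  0.81915204] [0.81321921 0.09841034 0.57357644] [-0.12013684  0.99275734  0.        ]
top h0 -171.5 circle [ 593.9 -144.8] 46.1 bar rect ((593.9647827148438, -147.33033752441406), (14.544278144836426, 57.22677230834961), 73.2988510131836) medh 36.149494775871574
dir 163.240967135375 rim median [ 597.58903812 -139.41422201 -171.50322032]
 grip pt [586.  -74.9 217.4]
 grip pt [586.4 -77.4 217.4]
side h0 -171.9 circle [ 592.8 -147.2] 47.1 bar rect ((592.2230834960938, -148.4188690185547), (16.46405601501465, 59.34898376464844), 73.73860931396484) medh 36.11213368448733
dir 165.54414014932422 rim median [ 589.16060774 -157.70963984 -172.07059796]
 grip pt [585.7 -77.4 216.4]
 grip pt [585.4 -78.7 216.1]
```

```bash
cat > g.py <<'E'
from h import *
from scipy.spatial.transform import Rotation as R, Slerp
psi=np.radians(6.9); t=np.radians(35)
n_=np.array([-np.sin(t)*np.cos(psi),-np.sin(t)*np.sin(psi),np.cos(t)])
ey=np.array([-np.sin(psi),np.cos(psi),0]); ex=np.cross(ey,n_)
G=np.array([585.8,-77.4,216.9])  # 31 above wheel origin
def goalR(bardeg, flip=0):
    a=np.radians(bardeg+90+180*flip); y=np.cos(a)*ex+np.sin(a)*ey; z=-n_; x=np.cross(y,z)
    return R.from_matrix(np.c_[x,y,z])
def cur(s): return s["eef_pos"],R.from_euler("xyz",s["tcp_rot"])
def rel(s,p,Rt):
    p0,R0=cur(s); return (R0.inv()*Rt).as_rotvec().round(4),(R0.inv().apply(p-p0)/1000).round(4)
def tz(s): return float(s["moment"]@n_), s["ft_force"].round(1)
E
python3 - <<'E'
from g import *
s=env.state()
for f in(0,1):
  Rt=goalR(-15.5,f); p=G+n_*(-15+110)
  R0=cur(s)[1]; print(f,rel(s,p,Rt), np.degrees((R0.inv()*Rt).magnitude()))
  Rm=Slerp([0,1],R.concatenate([R0,Rt]))(.5)
  print(" mid",rel(s,np.array([420,370,330]),Rm))
E
```

```text
0 (array([-0.1964, -0.5793, -0.106 ]), array([-0.5355, -0.5694, -0.0801])) 35.566924653603316
 mid (array([-0.0982, -0.2896, -0.053 ]), array([-0.3109, -0.1594, -0.1158]))
1 (array([-0.8668,  0.2939,  2.8961]), array([-0.5355, -0.5694, -0.0801])) 174.02308778747266
 mid (array([-0.4334,  0.1469,  1.448 ]), array([-0.3109, -0.1594, -0.1158]))
```

arm_command(targets=[[[-0.1, -0.29, -0.053], [-0.31, -0.16, -0.116], 0], [[-0.1, -0.29, -0.053], [-0.31, -0.16, -0.116], 0], [[-0.1, -0.29, -0.053], [-0.31, -0.16, -0.116], 0], [[-0.1, -0.29, -0.053], [-0.31, -0.16, -0.116], 0], [[-0.1, -0.29, -0.053], [-0.31, -0.16, -0.116], 0], [[-0.1, -0.29, -0.053], [-0.31, -0.16, -0.116], 0], [[-0.1, -0.29, -0.053], [-0.31, -0.16, -0.116], 0], [[-0.1, -0.29, -0.053], [-0.31, -0.16, -0.116], 0]])

```text
t: 0.9
eef_pos: [421.5, 367.4, 332.1]
tcp_rot: [3.045, 0.294, 2.918]
ft_force: [-0.2, 0.5, -0.4]
opening: 1.003
```

```bash
python3 - <<'E'
from g import *
s=env.state(); print(s["joints"].round(3)); print(rel(s,G+n_*95,goalR(-15.5)))
E
```

```text
[ 0.68   0.202  1.716 -0.203  0.973 -0.588]
(array([-0.0955, -0.287 , -0.0564]), array([-0.1877, -0.423 ,  0.0554]))
```

arm_command(targets=[[[-0.095, -0.287, -0.056], [-0.188, -0.423, 0.055], 0], [[-0.095, -0.287, -0.056], [-0.188, -0.423, 0.055], 0], [[-0.095, -0.287, -0.056], [-0.188, -0.423, 0.055], 0], [[-0.095, -0.287, -0.056], [-0.188, -0.423, 0.055], 0], [[-0.095, -0.287, -0.056], [-0.188, -0.423, 0.055], 0], [[-0.095, -0.287, -0.056], [-0.188, -0.423, 0.055], 0], [[-0.095, -0.287, -0.056], [-0.188, -0.423, 0.055], 0], [[-0.095, -0.287, -0.056], [-0.188, -0.423, 0.055], 0]])

```text
t: 1.7
eef_pos: [501.6, 36.8, 302.6]
tcp_rot: [2.959, 0.582, 2.939]
ft_force: [0.7, 0.2, -0.2]
opening: 1.0
```

arm_command(targets=[[[0, 0, 0], [0, 0, 0], 0], [[0, 0, 0], [0, 0, 0], 0], [[0, 0, 0], [0, 0, 0], 0]])

```text
t: 2.0
eef_pos: [501.2, 38.9, 302.4]
tcp_rot: [2.959, 0.581, 2.939]
ft_force: [-0.3, -0.6, -0.1]
opening: 1.003
```

```bash
python3 - <<'E'
from g import *
s=env.state(); print(s["joints"].round(3)); print(rel(s,G+n_*95,goalR(-15.5)), tz(s), s["moment"].round(3))
for n in("side","top"):
    p,d=read_camera(n); np.savez(f"pics/{n}1.npz",p=p,d=d)
    q=proj(n,[G]); print(q, proj(n,[s["eef_pos"]])); u,v=q[0].astype(int); 
    cv2.imwrite(f"pics/{n}1.png",cv2.resize(p[max(v-70,0):v+60,u-70:u+70],None,fx=5,fy=5,interpolation=cv2.INTER_CUBIC)[:600])
E
```

```text
[-0.133  0.031  2.107  0.348  0.436 -1.829]
(array([-0.0002, -0.0052,  0.0018]), array([-0.0414, -0.1189,  0.015 ])) (-0.0013550157512175907, array([-0.3, -0.6, -0.1])) [-0.07   0.322 -0.024]
[[277.26486379 182.03446931]] [[231.04417604 155.27114667]]
[[302.68826405 178.08812021]] [[252.78348622 209.65489669]]
```

View pics/side1.png

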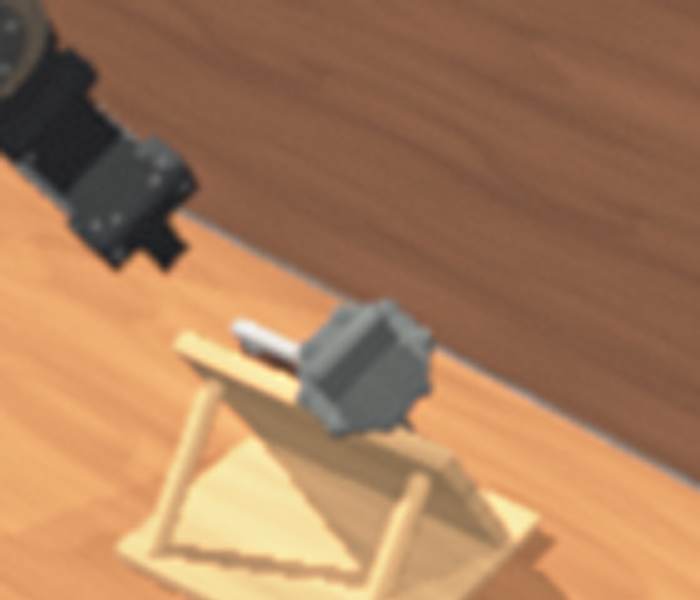

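arm_command(targets=[[[0, -0.005, 0.002], [-0.041, -0.119, 0.015], 0], [[0, -0.005, 0.002], [-0.041, -0.119, 0.015], 0], [[0, -0.005, 0.002], [-0.041, -0.119, 0.015], 0], [[0, -0.005, 0.002], [-0.041, -0.119, 0.015], 0], [[0, -0.005, 0.002], [-0.041, -0.119, 0.015], 0], [[0, -0.005, 0.002], [-0.041, -0.119, 0.015], 0], [[0, -0.005, 0.002], [-0.041, -0.119, 0.015], 0], [[0, -0.005, 0.002], [-0.041, -0.119, 0.015], 0]])

```text
t: 2.9
eef_pos: [531.6, -83.5, 294.9]
tcp_rot: [2.957, 0.586, 2.937]
ft_force: [0.8, 0.2, -0.3]
opening: 1.003
```

```bash
python3 - <<'E'
from g import *
s=env.state(); print(s["joints"].round(3)); print(rel(s,G+n_*-15,goalR(-15.5)), tz(s), s["moment"].round(3))
for n in("side","top"):
    p,d=read_camera(n); np.savez(f"pics/{n}2.npz",p=p,d=d)
    q=proj(n,[G]); print(q, proj(n,[s["eef_pos"]])); u,v=q[0].astype(int); 
    cv2.imwrite(f"pics/{n}2.png",cv2.resize(p[max(v-70,0):v+50,u-70:u+70],None,fx=5,fy=5,interpolation=cv2.INTER_CUBIC)[:600])
E
```

```text
[-0.435  0.112  2.042  0.63   0.539 -2.331]
(array([0.0002, 0.0005, 0.0014]), array([-0.    , -0.0004,  0.1102])) (0.030900819369597914, array([ 0.8,  0.2, -0.3])) [-0.047  0.3    0.03 ]
[[277.26486379 182.03446931]] [[267.27064411 169.05723839]]
[[302.68826405 178.08812021]] [[308.48896285 196.29234636]]
```

View pics/side2.png

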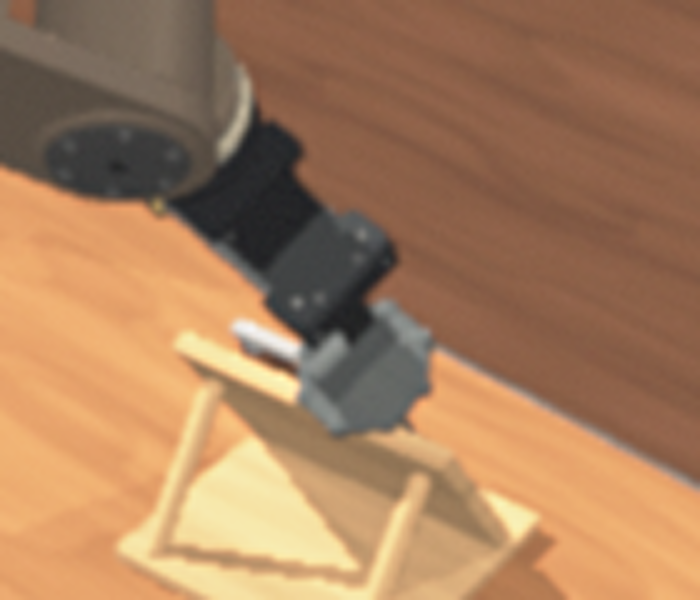

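View pics/top2.png

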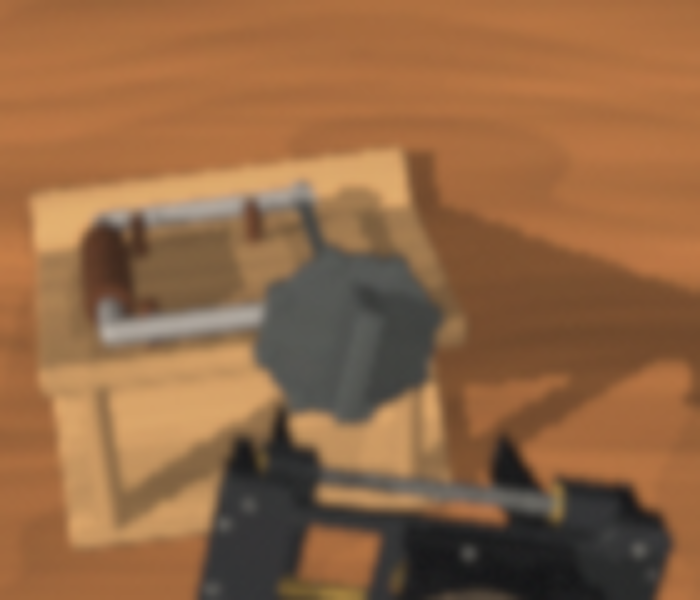

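arm_command(targets=[[[0, 0, 0.001], [0, 0, 0.03], 0], [[0, 0, 0.001], [0, 0, 0.06], 0], [[0, 0, 0.001], [0, 0, 0.08], 0], [[0, 0, 0.001], [0, 0, 0.095], 0], [[0, 0, 0.001], [0, 0, 0.106], 0], [[0, 0, 0.001], [0, 0, 0.108], 0], [[0, 0, 0.001], [0, 0, 0.108], 0]])

```text
t: 3.7
eef_pos: [593.1, -77.1, 206.1]
tcp_rot: [2.956, 0.585, 2.934]
ft_force: [0.1, 0.5, 0.6]
opening: 1.001
```

```bash
python3 - <<'E'
from g import *
s=env.state(); print(s["joints"].round(3)); print(rel(s,G+n_*-15,goalR(-15.5)), tz(s), s["moment"].round(3))
for n in("side","top"):
    p,d=read_camera(n); 
    u,v=proj(n,[G])[0].astype(int); 
    cv2.imwrite(f"pics/{n}3.png",cv2.resize(p[max(v-50,0):v+50,u-60:u+60],None,fx=6,fy=6,interpolation=cv2.INTER_CUBIC)[:600])
E
```

```text
[-0.362  0.325  2.042  0.903  0.345 -2.579]
(array([-0.0003, -0.0001, -0.0009]), array([-0.    ,  0.0006,  0.002 ])) (0.049397192916633005, array([0.1, 0.5, 0.6])) [-0.053  0.312  0.05 ]
```

View pics/side3.png

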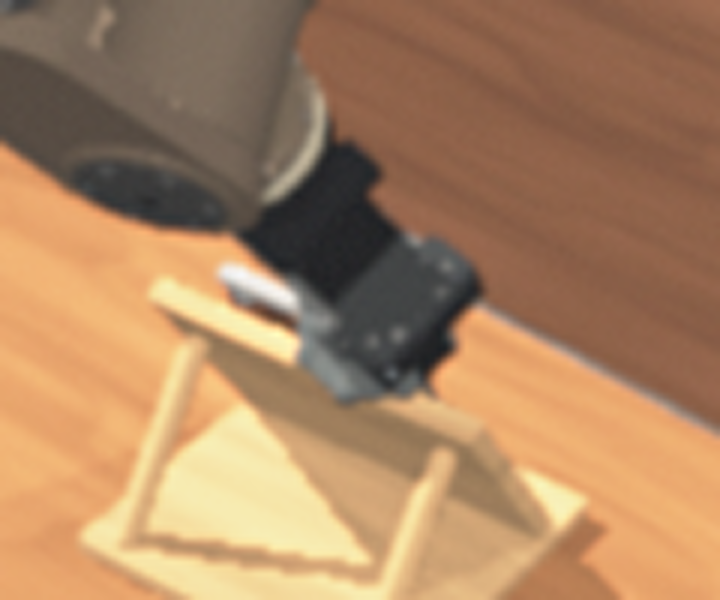

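View pics/top3.png

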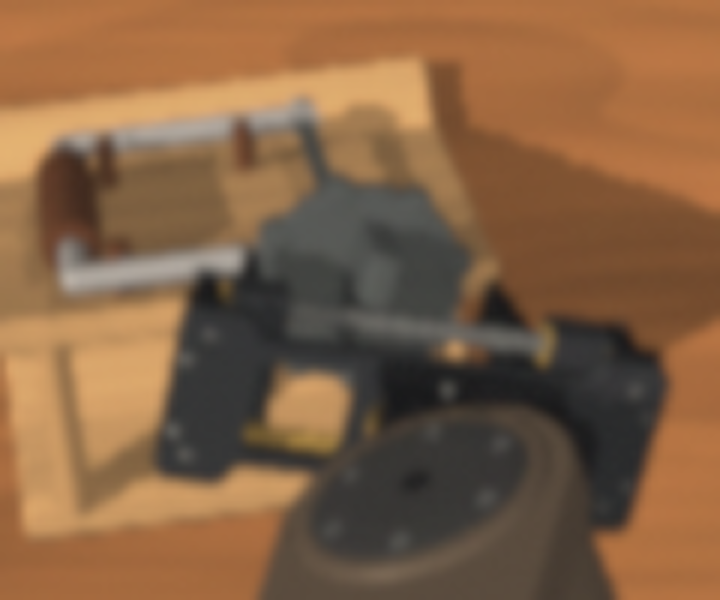

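arm_command(targets=[[[0, 0, 0], [0, 0, 0], 255], [[0, 0, 0], [0, 0, 0], 255], [[0, 0, 0], [0, 0, 0], 255], [[0, 0, 0], [0, 0, 0], 255], [[0, 0, 0], [0, 0, 0], 255], [[0, 0, 0], [0, 0, 0], 255]])

```text
t: 4.4
eef_pos: [593.2, -77.3, 206.2]
tcp_rot: [2.956, 0.586, 2.934]
ft_force: [0.5, 0.0, -1.6]
opening: 0.548
```

```bash
cat > st.py <<'E'
from g import *
s=env.state(); p,Rc=cur(s); x,y=Rc.as_matrix()[:,1]@ex,Rc.as_matrix()[:,1]@ey
print("t",round(s["t"],1),"q",s["joints"].round(2),"jaw ang",np.arctan2(y,x).round(3),"open",round(s["opening"],3))
L=np.c_[ex,ey,n_].T
v=[]
print("Mn %.3f"%tz(s)[0],"F(ex,ey,n)",(L@s["ft_force"]).round(1),"M",(L@s["moment"]).round(3),"pos err",(L@(p-G)).round(1), "axis err",(L@(Rc.as_matrix()[:,2]+n_)).round(3),"tau6",s["tau"][5].round(3))
E
python3 st.py
```

```text
t 4.4 q [-0.36  0.32  2.04  0.9   0.35 -2.58] jaw ang 1.299 open 0.548
Mn -0.040 F(ex,ey,n) [-0.5 -0.1 -1.6] M [-0.005  0.379 -0.04 ] pos err [ -0.1  -0.8 -13. ] axis err [ 0.    -0.001  0.   ] tau6 -0.006
```

arm_command(targets=[[[0, 0, 0], [0, 0, 0], 255], [[0, 0, 0], [0, 0, 0], 255], [[0, 0, 0], [0, 0, 0], 255], [[0, 0, 0], [0, 0, 0], 255], [[0, 0, 0], [0, 0, 0], 255], [[0, 0, 0], [0, 0, 0], 255], [[0, 0, 0], [0, 0, 0], 255], [[0, 0, 0], [0, 0, 0], 255]])

```text
t: 5.2
eef_pos: [593.3, -75.9, 206.4]
tcp_rot: [2.954, 0.585, 2.934]
ft_force: [2.8, 8.4, 3.0]
opening: 0.145
```

```bash
python3 st.py
```

```text
t 5.2 q [-0.36  0.32  2.04  0.91  0.35 -2.58] jaw ang 1.299 open 0.145
Mn -0.315 F(ex,ey,n) [4.8 8.  0.2] M [ 1.43  -0.418 -0.315] pos err [  0.2   0.5 -13. ] axis err [0.    0.002 0.   ] tau6 -0.305
```

arm_command(targets=[[[0, 0, 0.03], [0, 0.0012, 0], 255], [[0, 0, 0.08], [0, 0.0012, 0], 255], [[0, 0, 0.14], [0, 0.0012, 0], 255], [[0, 0, 0.2], [0, 0.0012, 0], 255], [[0, 0, 0.26], [0, 0.0012, 0], 255], [[0, 0, 0.3], [0, 0.0012, 0], 255]])

```text
t: 5.8
eef_pos: [593.1, -76.7, 206.2]
tcp_rot: [2.78, 0.504, 2.594]
ft_force: [-3.2, -6.4, -0.3]
opening: 0.143
```

```bash
python3 st.py
```

```text
t 5.8 q [-0.36  0.32  2.04  0.9   0.34 -2.27] jaw ang 0.998 open 0.143
Mn 0.403 F(ex,ey,n) [-3.4 -6.   2. ] M [-0.651  0.976  0.403] pos err [ -0.1  -0.2 -13. ] axis err [-0.    -0.002  0.   ] tau6 -0.01
```

arm_command(targets=[[[0, 0, 0.05], [0, -0.0005, 0], 255], [[0, 0, 0.1], [0, -0.0005, 0], 255], [[0, 0, 0.15], [0, -0.0005, 0], 255], [[0, 0, 0.2], [0, -0.0005, 0], 255], [[0, 0, 0.25], [0, -0.0005, 0], 255], [[0, 0, 0.3], [0, -0.0005, 0], 255], [[0, 0, 0.35], [0, -0.0005, 0], 255], [[0, 0, 0.4], [0, -0.0005, 0], 255]])

```text
t: 6.6
eef_pos: [592.5, -77.7, 205.7]
tcp_rot: [2.619, 0.33, 2.199]
ft_force: [-7.2, -11.0, -2.0]
opening: 0.145
```

```bash
python3 st.py
```

```text
t 6.6 q [-0.36  0.32  2.04  0.9   0.34 -1.88] jaw ang 0.598 open 0.145
Mn 0.399 F(ex,ey,n) [ -8.  -10.    3.2] M [-1.36   1.762  0.399] pos err [ -1.   -1.1 -13. ] axis err [-0.001 -0.003  0.   ] tau6 -0.396
```

arm_command(targets=[[[0, 0, 0], [0, 0, 0], 180], [[0, 0, 0], [0, 0, 0], 180], [[0, 0, 0], [0, 0, 0], 180], [[0, 0, 0], [0.0026, -0.0013, 0], 180], [[0, 0, 0], [0.0026, -0.0013, 0], 180]])

```text
t: 7.1
eef_pos: [590.6, -75.1, 204.6]
tcp_rot: [2.618, 0.33, 2.202]
ft_force: [-0.3, -0.4, -0.1]
opening: 0.295
```

```bash
python3 st.py
```

```text
t 7.1 q [-0.36  0.32  2.05  0.92  0.34 -1.89] jaw ang 0.6 open 0.295
Mn 0.038 F(ex,ey,n) [-0.3 -0.4  0.2] M [-0.028  0.383  0.038] pos err [ -2.9   1.8 -13. ] axis err [-0. -0.  0.] tau6 -0.142
```

arm_command(targets=[[[0, 0, 0], [0, 0, 0], 255], [[0, 0, 0], [0, 0, 0], 255], [[0, 0, 0], [0, 0, 0], 255], [[0, 0, 0], [0, 0, 0], 255], [[0, 0, 0], [0, 0, 0], 255], [[0, 0, 0], [0, 0, 0], 255]])

```text
t: 7.7
eef_pos: [590.9, -75.5, 204.7]
tcp_rot: [2.618, 0.33, 2.201]
ft_force: [-2.1, -1.1, -0.5]
opening: 0.145
```

```bash
python3 st.py
```

```text
t 7.7 q [-0.36  0.32  2.05  0.92  0.34 -1.89] jaw ang 0.599 open 0.145
Mn 0.004 F(ex,ey,n) [-2.1 -0.9  0.8] M [-0.237  0.64   0.004] pos err [ -2.7   1.3 -13. ] axis err [ 0.    -0.001  0.   ] tau6 -0.037
```

arm_command(targets=[[[0, 0, 0.06], [0, 0, 0], 255], [[0, 0, 0.12], [0, 0, 0], 255], [[0, 0, 0.18], [0, 0, 0], 255], [[0, 0, 0.24], [0, 0, 0], 255], [[0, 0, 0.3], [0, 0, 0], 255], [[0, 0, 0.36], [0, 0, 0], 255]])

```text
t: 8.3
eef_pos: [590.8, -75.5, 204.7]
tcp_rot: [2.544, 0.136, 1.887]
ft_force: [-2.4, -2.6, -0.9]
opening: 0.143
```

```bash
python3 st.py
```

```text
t 8.3 q [-0.36  0.32  2.05  0.92  0.34 -1.53] jaw ang 0.238 open 0.143
Mn 0.430 F(ex,ey,n) [-2.7 -2.3  0.8] M [-0.372  0.789  0.43 ] pos err [ -2.8   1.3 -13. ] axis err [-0.    -0.001  0.   ] tau6 -0.584
```

arm_command(targets=[[[0, 0, 0.05], [0, 0, 0], 255], [[0, 0, 0.1], [0, 0, 0], 255], [[0, 0, 0.15], [0, 0, 0], 255], [[0, 0, 0.2], [0, 0, 0], 255]])

```text
t: 8.7
eef_pos: [590.8, -75.5, 204.7]
tcp_rot: [2.531, 0.023, 1.722]
ft_force: [-3.1, -1.4, 0.7]
opening: 0.142
```

```bash
python3 st.py
```

```text
t 8.7 q [-0.36  0.32  2.05  0.92  0.34 -1.33] jaw ang 0.038 open 0.142
Mn 0.411 F(ex,ey,n) [-2.3 -1.   2.4] M [-0.464  0.9    0.411] pos err [ -2.8   1.3 -13. ] axis err [-0.    -0.001  0.   ] tau6 -0.414
```

arm_command(targets=[[[0, 0, 0.05], [0, 0, 0], 255], [[0, 0, 0.1], [0, 0, 0], 255], [[0, 0, 0.15], [0, 0, 0], 255], [[0, 0, 0.2], [0, 0, 0], 255]])

```text
t: 9.1
eef_pos: [590.7, -75.5, 204.6]
tcp_rot: [2.537, -0.092, 1.558]
ft_force: [-3.2, -3.5, -0.5]
opening: 0.147
```

```bash
python3 st.py
```

```text
t 9.1 q [-0.36  0.32  2.05  0.92  0.34 -1.13] jaw ang -0.162 open 0.147
Mn 0.485 F(ex,ey,n) [-3.2 -3.   1.7] M [-0.473  0.995  0.485] pos err [ -2.9   1.2 -13. ] axis err [-0.    -0.001  0.   ] tau6 -0.41
```

arm_command(targets=[[[0, 0, 0.05], [0, 0, 0], 255], [[0, 0, 0.1], [0, 0, 0], 255]])

```text
t: 9.3
eef_pos: [590.7, -75.5, 204.6]
tcp_rot: [2.547, -0.148, 1.475]
ft_force: [-3.0, -2.4, 0.5]
opening: 0.145
```

```bash
python3 st.py
```

```text
t 9.3 q [-0.36  0.32  2.05  0.92  0.34 -1.03] jaw ang -0.262 open 0.145
Mn 0.386 F(ex,ey,n) [-2.4 -2.   2.3] M [-0.487  1.043  0.386] pos err [ -2.9   1.3 -13. ] axis err [-0.    -0.001  0.   ] tau6 -0.409
```

arm_command(targets=[[[0, 0, 0.05], [0, 0, 0], 255], [[0, 0, 0.1], [0, 0, 0], 255]])

```text
t: 9.5
eef_pos: [590.7, -75.5, 204.6]
tcp_rot: [2.562, -0.204, 1.39]
ft_force: [-3.5, -2.6, -0.1]
opening: 0.147
```

```bash
python3 st.py
```

```text
t 9.5 q [-0.36  0.32  2.05  0.92  0.34 -0.93] jaw ang -0.362 open 0.147
Mn 0.456 F(ex,ey,n) [-3.1 -2.1  2.1] M [-0.458  1.09   0.456] pos err [ -2.9   1.3 -13. ] axis err [-0.    -0.001  0.   ] tau6 -0.383
```

arm_command(targets=[[[0, 0, 0.05], [0, 0, 0], 255], [[0, 0, 0.1], [0, 0, 0], 255]])

```text
t: 9.7
eef_pos: [590.6, -75.5, 204.6]
tcp_rot: [2.582, -0.258, 1.304]
ft_force: [-4.1, -2.5, 0.3]
opening: 0.146
```

```bash
python3 st.py
```

```text
t 9.7 q [-0.36  0.32  2.05  0.92  0.34 -0.83] jaw ang -0.462 open 0.146
Mn 0.503 F(ex,ey,n) [-3.4 -2.   2.7] M [-0.44   1.01   0.503] pos err [ -2.9   1.3 -13. ] axis err [-0.    -0.001  0.   ] tau6 -0.358
```

arm_command(targets=[[[0, 0, 0.05], [0, 0, 0], 255], [[0, 0, 0.1], [0, 0, 0], 255]])

```text
t: 9.9
eef_pos: [590.6, -75.5, 204.6]
tcp_rot: [2.607, -0.31, 1.215]
ft_force: [-3.2, -2.6, 1.4]
opening: 0.145
```

```bash
python3 st.py|cut -c1-90
```

```text
t 9.9 q [-0.36  0.32  2.05  0.92  0.34 -0.73] jaw ang -0.562 open 0.145
Mn 0.481 F(ex,ey,n) [-2.  -2.2  3.1] M [-0.492  1.154  0.481] pos err [ -3.    1.3 -13. ]
```

arm_command(targets=[[[0, 0, 0.05], [0, 0, 0], 255], [[0, 0, 0.1], [0, 0, 0], 255]])

```text
t: 10.1
eef_pos: [590.6, -75.5, 204.6]
tcp_rot: [2.637, -0.359, 1.123]
ft_force: [-3.3, -3.0, -0.1]
opening: 0.144
```

```bash
python3 st.py
```

```text
t 10.1 q [-0.36  0.32  2.05  0.92  0.34 -0.63] jaw ang -0.662 open 0.144
Mn 0.467 F(ex,ey,n) [-3.1 -2.6  2. ] M [-0.432  1.173  0.467] pos err [ -2.9   1.3 -13. ] axis err [-0.    -0.001  0.   ] tau6 -0.311
```

arm_command(targets=[[[0, 0, 0.05], [0, 0, 0], 255], [[0, 0, 0.1], [0, 0, 0], 255]])

```text
t: 10.3
eef_pos: [590.6, -75.5, 204.6]
tcp_rot: [2.672, -0.406, 1.028]
ft_force: [-4.0, -3.8, 0.5]
opening: 0.145
```

```bash
python3 st.py
```

```text
t 10.3 q [-0.36  0.32  2.05  0.92  0.34 -0.53] jaw ang -0.761 open 0.145
Mn 0.551 F(ex,ey,n) [-3.4 -3.2  2.9] M [-0.446  1.098  0.551] pos err [ -3.    1.3 -13. ] axis err [-0.    -0.001  0.   ] tau6 -0.287
```

```bash
cat > av.py <<'E'
from g import *
v=[];ta=[]
for i in range(8):
    read_camera("top"); s=env.state(); v.append(s["moment"]@n_); ta.append(s["tau"][5])
v=np.array(v); Rc=cur(s)[1]; y=Rc.as_matrix()[:,1]
print("t",round(s["t"],2),"ang",np.arctan2(y@ey,y@ex).round(3),"Mn",v.round(3),"mean %.3f"%v.mean(),"tau6 %.3f"%np.mean(ta))
E
python3 av.py
```

```text
t 10.7 ang -0.76 Mn [0.358 0.136 0.047 0.088 0.032 0.021 0.083 0.089] mean 0.107 tau6 0.170
```

arm_command(targets=[[[0, 0, 0.04], [0, 0, 0], 255], [[0, 0, 0.08], [0, 0, 0], 255]])

```text
t: 10.9
eef_pos: [590.6, -75.5, 204.5]
tcp_rot: [2.704, -0.44, 0.95]
ft_force: [-4.6, -3.5, -0.2]
opening: 0.145
```

```bash
cat > r.py <<'E'
from g import *
s=env.state(); y=cur(s)[1].as_matrix()[:,1]
print("t %.1f ang %.3f Mn %.3f tau6 %.3f open %.3f q6 %.2f"%(s["t"],np.arctan2(y@ey,y@ex),s["moment"]@n_,s["tau"][5],s["opening"],s["joints"][5]))
open("log.txt","a").write("%f %f\n"%(np.arctan2(y@ey,y@ex),s["moment"]@n_))
E
python3 r.py
```

```text
t 10.9 ang -0.840 Mn 0.564 tau6 -0.154 open 0.145 q6 -0.45
```

arm_command(targets=[[[0, 0, 0.04], [0, 0, 0], 255]])

```text
t: 11.0
eef_pos: [590.6, -75.5, 204.5]
tcp_rot: [2.722, -0.457, 0.91]
ft_force: [-5.0, -3.0, 0.5]
opening: 0.147
```

```bash
python3 r.py
```

```text
t 11.0 ang -0.880 Mn 0.581 tau6 -0.101 open 0.147 q6 -0.41
```

arm_command(targets=[[[0, 0, 0.04], [0, 0, 0], 255]])

```text
t: 11.1
eef_pos: [590.6, -75.5, 204.6]
tcp_rot: [2.74, -0.473, 0.869]
ft_force: [-4.5, -3.5, 0.0]
opening: 0.148
```

```bash
python3 r.py
```

```text
t 11.1 ang -0.920 Mn 0.566 tau6 -0.090 open 0.148 q6 -0.37
```

arm_command(targets=[[[0, 0, 0.04], [0, 0, 0], 255]])

```text
t: 11.2
eef_pos: [590.6, -75.5, 204.5]
tcp_rot: [2.76, -0.488, 0.827]
ft_force: [-5.0, -3.3, 0.1]
opening: 0.147
```

```bash
python3 r.py
```

```text
t 11.2 ang -0.960 Mn 0.551 tau6 -0.081 open 0.147 q6 -0.33
```

arm_command(targets=[[[0, 0, 0.04], [0, 0, 0], 255]])

```text
t: 11.3
eef_pos: [590.6, -75.5, 204.5]
tcp_rot: [2.78, -0.503, 0.785]
ft_force: [-4.8, -3.8, 0.1]
opening: 0.146
```

```bash
python3 r.py
```

```text
t 11.3 ang -1.000 Mn 0.550 tau6 -0.072 open 0.146 q6 -0.29
```

arm_command(targets=[[[0, 0, 0.04], [0, 0, 0], 255]])

```text
t: 11.4
eef_pos: [590.6, -75.5, 204.5]
tcp_rot: [2.801, -0.517, 0.742]
ft_force: [-4.6, -2.1, 0.9]
opening: 0.149
```

```bash
python3 r.py
```

```text
t 11.4 ang -1.040 Mn 0.629 tau6 -0.063 open 0.149 q6 -0.25
```

arm_command(targets=[[[0, 0, 0.04], [0, 0, 0], 255]])

```text
t: 11.5
eef_pos: [590.6, -75.4, 204.5]
tcp_rot: [2.822, -0.53, 0.698]
ft_force: [-4.6, -3.7, 0.5]
opening: 0.147
```

```bash
python3 r.py
```

```text
t 11.5 ang -1.080 Mn 0.630 tau6 -0.054 open 0.147 q6 -0.21
```

arm_command(targets=[[[0, 0, 0.04], [0, 0, 0], 255]])

```text
t: 11.6
eef_pos: [590.5, -75.4, 204.5]
tcp_rot: [2.845, -0.542, 0.654]
ft_force: [-5.2, -2.6, -0.6]
opening: 0.149
```

```bash
python3 r.py
```

```text
t 11.6 ang -1.120 Mn 0.642 tau6 -0.045 open 0.149 q6 -0.17
```

arm_command(targets=[[[0, 0, 0.04], [0, 0, 0], 255]])

```text
t: 11.7
eef_pos: [590.6, -75.4, 204.5]
tcp_rot: [2.868, -0.553, 0.609]
ft_force: [-4.1, -3.0, -0.1]
opening: 0.142
```

```bash
python3 r.py; python3 - <<'E'
import numpy as np
from scipy.optimize import curve_fit
L=np.loadtxt("log.txt"); D=np.r_[[[.238,.43],[.038,.411],[-.162,.485],[-.262,.386],[-.362,.456],[-.462,.503],[-.562,.481],[-.662,.467],[-.761,.551]],L]
f=lambda a,b,c: b+.28*np.maximum(c-a,0)
p,C=curve_fit(f,D[:,0],D[:,1],[.41,-.4]); print(p,np.sqrt(np.diag(C)),"resid",np.std(D[:,1]-f(D[:,0],*p)))
f3=lambda a,b,c,k: b+k*np.maximum(c-a,0)
p,C=curve_fit(f3,D[:,0],D[:,1],[.41,-.4,.28]); print(p,np.sqrt(np.diag(C)))
E
```

```text
t 11.7 ang -1.160 Mn 0.591 tau6 -0.037 open 0.142 q6 -0.13
[ 0.4336     -0.42190319] [0.01503319 0.06317682] resid 0.031692752311371794
[ 0.42893925 -0.26200028  0.21547899] [0.01591752 0.12687976 0.03531809]
```

arm_command(targets=[[[0, 0, 0.04], [0, 0, 0], 255]])

```text
t: 11.8
eef_pos: [590.6, -75.4, 204.6]
tcp_rot: [2.893, -0.563, 0.564]
ft_force: [-4.8, -3.0, 0.5]
opening: 0.147
```

```bash
python3 r.py
```

```text
t 11.8 ang -1.200 Mn 0.626 tau6 -0.028 open 0.147 q6 -0.09
```

arm_command(targets=[[[0, 0, 0], [0, 0, 0], 255], [[0, 0, 0], [0, 0, 0], 255], [[0, 0, 0], [0, 0, 0], 255], [[0, 0, 0], [0, 0, 0], 255], [[0, 0, 0], [0, 0, 0], 255]])

```text
t: 12.3
eef_pos: [590.5, -75.4, 204.5]
tcp_rot: [2.892, -0.563, 0.565]
ft_force: [-4.6, -2.8, 0.3]
opening: 0.15
```

```bash
python3 av.py
```

```text
t 12.7 ang -1.199 Mn [0.453 0.43  0.464 0.427 0.43  0.425 0.487 0.442] mean 0.445 tau6 0.442
```

arm_command(targets=[[[0, 0, 0], [0, 0, 0], 170], [[0, 0, 0], [0, 0, 0], 170], [[0, 0, 0], [0, 0, 0], 170], [[0, 0, 0], [0, 0, 0], 170], [[0, 0, 0], [0, 0, 0], 170]])

```text
t: 13.2
eef_pos: [591.0, -75.3, 204.8]
tcp_rot: [2.893, -0.564, 0.563]
ft_force: [0.7, 0.9, -0.6]
opening: 0.331
```

```bash
python3 av.py; python3 st.py
```

```text
t 13.6 ang -1.201 Mn [ 0.054  0.032  0.03  -0.035  0.05   0.049  0.067  0.014] mean 0.032 tau6 0.035
t 13.6 q [-0.36  0.32  2.05  0.92  0.34 -0.09] jaw ang -1.201 open 0.335
Mn 0.014 F(ex,ey,n) [ 0.6 -0.  -0.5] M [-0.105  0.467  0.014] pos err [ -2.6   1.4 -13. ] axis err [ 0.    -0.001  0.   ] tau6 0.036
```

arm_command(targets=[[[0, 0, 0], [0, 0, -0.02], 100], [[0, 0, 0], [0, 0, -0.06], 0], [[0, 0, 0], [0, 0, -0.1], 0], [[0, 0, 0], [0, 0, -0.14], 0], [[0, 0, 0], [0, 0, -0.15], 0], [[0, 0, 0], [0, 0, -0.15], 0], [[0, 0, 0], [0, 0, -0.15], 0], [[0, 0, 0], [0, 0, -0.15], 0]])

```text
t: 14.4
eef_pos: [505.8, -85.5, 326.0]
tcp_rot: [2.895, -0.563, 0.562]
ft_force: [0.5, -0.3, -1.2]
opening: 0.951
```

```bash
python3 st.py; python3 - <<'E'
from fit import *
import g
A=np.c_[g.ex,g.ey,g.n_]
for n in("top","side"):
    p,d=read_camera(n); np.savez(f"pics/{n}9.npz",p=p,d=d); cv2.imwrite(f"pics/{n}9.png",p)
    W=wheelpts(n,p,d); L=(W-g.G)@A; B=L[(L[:,2]>11)&(L[:,2]<22)&(np.hypot(L[:,0],L[:,1])<40)]
    print(n,len(B))
    if len(B)>20: print(cv2.minAreaRect(B[:,:2].astype(np.float32)),np.degrees(np.arctan2(*np.linalg.svd(B[:,:2]-B[:,:2].mean(0))[2][0][::-1])))
    if n=="top":
        o=np.load("pics/top0.npz"); df=np.abs(p.astype(int)-o["p"]).max(-1)
        for nm,(u,v) in dict(abacus=(130,212),box=(407,221),tankard=(405,165)).items(): print(nm,(df[v-25:v+25,u-38:u+38]>30).sum())
E
```

```text
t 14.4 q [-0.47  0.03  2.03  0.57  0.63  0.22] jaw ang -1.201 open 0.951
Mn 0.016 F(ex,ey,n) [-0.4 -0.4 -1.3] M [-0.063  0.472  0.016] pos err [ -3.3   1.6 135.5] axis err [-0.002  0.001  0.   ] tau6 0.025
top 128
((-0.096466064453125, 1.1244564056396484), (57.270362854003906, 13.553641319274902), 21.2405948638916) -158.06124411034628
abacus 0
box 21
tankard 14
side 72
((-0.5931911468505859, -0.788665771484375), (59.564022064208984, 15.00350284576416), 22.802898406982422) -159.33339574167368
```

View pics/side9.png

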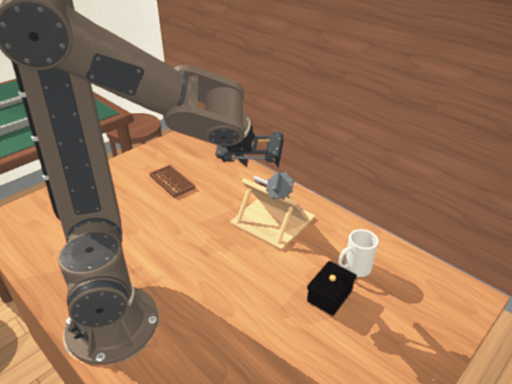

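View pics/top9.png

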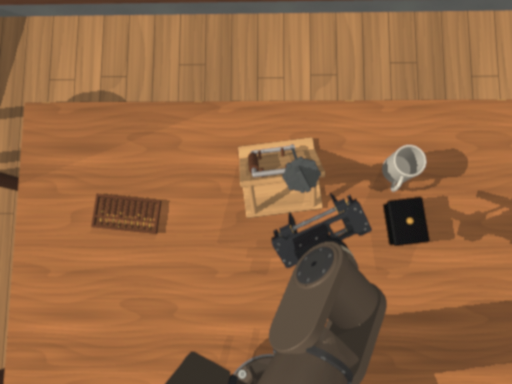

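The top view shows the bar at 21–22°, which is where it was released. The wheel is at about (302,175), the gripper is clear of it, and the abacus, box and tankard are in their original places.

```bash
python3 -c "
from cell import env
print(env.job_done())"
```

```text
the job is handed in; nothing more can be done
None
```

I wound the tension wheel about 2.5 rad clockwise, let go, backed the gripper about 150 mm off, and handed the job in at about 14.5 s. No verdict is reported.

- **Spring contact:** I felt the spring about 1.7 rad from the start, uncertain by 0.1–0.2 rad because the torque readings were noisy (about ±0.03 N m each).
- **Final torque:** The last five readings while turning averaged 0.62 N m. Taking off the 0.03 N m sensor offset, measured with the hand free, leaves about 0.59 N m. That is 0.20–0.24 N m above slack, and the target was 0.22.
- **After letting go:** Both cameras show the bar at 21–23°; it was released at 21°, so the wheel did not spring back.
- **Other things on the cabinet:** The abacus looked unchanged in the top view. The few changed pixels near the box and tankard look like the arm's shadow, not movement.

Three things disagreed or needed mending:

- **Axle position:** My first camera estimate was about 3 mm off, judging by the side forces on the first grip. I opened the fingers, recentred and gripped again.
- **Readings while still:** With the wheel held still, the torque fell to between 0.1 and 0.45 N m, so I used only readings taken while turning.
- **Joint-6 torque:** It did not follow the measured moment while turning, so I ignored it.

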